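# Load the reference board into the clamshell tester

### The arm

A 6-joint arm with a two-finger parallel gripper is mounted at the origin on the work surface. World frame = base frame: x ahead of the robot, y to its left, z up, the work surface at z = 0. Lengths are in mm, angles in degrees, forces in N, time in s.
With the tool pointing down it reaches from about 300 to 850 mm from the base axis. Payload 4.2 kg.
Tool frame: the origin (TCP) lies on the centre line of the jaws, within the pads' length; the fingertips stand 14 mm ahead of it and the grasp point (between the pads) lies 5 mm behind it (env.finger_overhang is the z of the fingertips in the tool frame, in mm); z points along the fingers, y is the line along which they close (so a half turn about z gives the same grasp; the last joint's range is limited). The gripper opens to 91 mm and grips with 3 to 60 N. Pads are 32 mm wide; open, the fingers measure 118 mm over their backs; the gripper's body (76 mm by 178 mm) begins 60 mm behind the grasp point.
Start: joints at [-72.536, 18.312, 89.639, -0, 72.044, -1.146], TCP at [183.497, -544.95, 227.976] pointing down, gripper open.
Joint ranges: [-177.97, 177.97], [-48.28, 115.42], [12.27, 149.76], [-77.06, 257.06], [2.81, 150.46], [-146.56, 146.56]. Speed limits (degrees/s): [147.25, 147.25, 180, 180, 180, 180].

### API

Orientations are given as [roll, pitch, yaw] about the fixed x, y, z axes, in that order (R = Rz(yaw) Ry(pitch) Rx(roll)).
In Python, from workcell import sensors, viewer, env gives the robot as it stands. The module is installed in compiled form; this text tells all that it offers.
- The arm moves only by the tool step_arm, never from a script. Its argument "plan" is one flat list of numbers, 6 for each row, row after row: the shift along the tool's x, y, z in cm, then the turn, a rotation vector about the tool's x, y, z in rad. In form: [x, y, z, wx, wy, wz, x, y, z, wx, wy, wz, ...]. A call has 1 to 5 rows; each row shifts and turns the commanded pose from where the row before left it, along the tool's axes as they then stand; what a row does not reach is not made up. A row lasts 1/12 s, in which the tool goes at most 41.7 mm and 7.16 degrees, less where a joint would pass 70% of its speed; a pose out of reach is approached as far as the arm can. A call is refused whole if a number of a shift passes 4.17 or a number of a turn 0.125, either way. A call with a gripper value outside its range is refused whole. "hand" is the finger opening in cm, from 0 to 9.12, set as the call begins (left out, the last holds). The fingers move at their own pace and stop on an object; "newtons" is the grip in N (left out, the last holds). Time passes only in rows, so rows that do not move let the fingers close. It gives the time, the measured TCP pose, the force, the opening and the grip force at its end, in the units of the state.
- sensors.state(): the state, without advancing time (a new reading comes with each control period).
- viewer.grab_frame(name): name is "scene" or "top" or "wrist"; returns a dict with "img" (420x560x3 uint8, red, green, blue), "fx", "fy", "cx", "cy" (pixels), "position" and "attitude" of the camera in the world. Camera axes: x right, y down, z forward; pixel columns grow to the right and rows downward; lengths in mm; the calibration is good to about 2 mm. A picture is of the moment at which its call begins. There is no depth.
- env.job_done(): hands the job in; it is judged then, once.
Trained networks look in a picture, given as the dict that the camera call returned (one of the last four; its "shot" number tells which), for a name from the list of things; names that differ only in an ending like _2 or _b are one class to them, and where a whole thing is asked for, a point or a joint stands for the part that bears it (a point fixed in the world has none). Each returns a list of dicts, best first, with "score" (0 to 1); they miss things now and then, are a little off and sometimes report something else, mostly with a low value. They report only what shows in the picture. A call takes as long as a camera call. They do not tell look-alikes from the thing itself.
- viewer.boxes_of(name, picture): "location" ([column, row] in pixels, amid what is visible of it).
- viewer.pinpoint(name, picture): "location" ([column, row] in pixels: a listed point, or the origin of a listed thing).
The state is a dict: "time_s": time; "qpos": joint angles; "qvel": joint speeds; "effort": joint torques, N m; "ee_pos": TCP position; "ee_rot": TCP orientation; "force": force on the tool from outside, world axes, zero at the start; "torque": the same for the moment, N m; "gripper_width": finger opening in mm; "gripper_force": force on a finger pad.
Only numpy, scipy, OpenCV 4.12 (cv2) and the standard library are available. Lean on these libraries where they do the work, as an engineer would, in place of code of your own. Each camera call takes 0.05 s, during which the arm holds its last target. There are 200 camera calls.

### The job

Load the green reference board into the clamshell test fixture: raise the fixture's lid and leave it standing upright on its stiff hinge, and press down the plain end of the green board so that it tips up and stays propped in its storage tray. Then lift the board out and lay it gently, face up and flat, in the nest between the guide posts with its gold contacts at the blue block. Leave the red board and everything else on the bench where they are.

Things in the scene. Friction and masses are not known exactly. Their poses are not given: they have to be found in the camera images.
- board_mid (a point): centre (half-way through the thickness) of the green reference board, a loose circuit board 120 x 50 x 3.2 mm, about 45 g. x axis along its 120 mm length towards the end with the gold contacts, y across its 50 mm width, z up out of its component side; chips stand under 2 mm proud. It starts flat in one of the tray's two pockets, its top 0.8 mm below the tray's top face.
- board_press (a point): place to press on the green board's top, 9 mm from its plain end (51 mm from board_mid along -x), bare; axes as board_mid. Pressed lightly (under 1 N) 20 to 26 mm down (the well stops it at 27), the board tips about the well's edge and slips 8 to 12 mm towards its plain end by itself, being slick; it then stays propped when the finger goes, gold end up, about 26 degrees.
- board_gold (a point): middle of the gold-contact end of the green board, half-way through its thickness, 60 mm from board_mid along its +x; axes as board_mid. When the board is propped, this end's underside stands about 17 mm above the tray's top face, so that fingers fit beside both long edges there.
- redboard_mid (a point): centre of the red board, otherwise the same as the green one and with the same axes, in the other pocket; to be left alone. Green and red may be in either pocket.
- tray: fixed black storage tray 160 x 146 mm, 40 mm high; origin at the centre of its underside, x along the boards towards their gold ends. Two pockets 54 mm wide (2 mm play at each long edge) at y = +-36 mm, from x = -62 to +67.5 mm. Floor 36 mm high from x = +2 on, under the gold half; from x = -62 to +2 an open well, floor 4 mm high. Yellow bars on the rim mark the well ends.
- nest (a point): where the green board's centre is to lie (half-way through its thickness) in the white fixed fixture, 65.6 mm above the bench. x from the front panel to the hinge, y left along the hinge, z up; the board lies with its gold end at +y, on four pads 12 mm above the amber plate. The fixture is 200 mm deep, 280 wide; its middle lies at x = +25 mm.
- nest_gold (a point): where the middle of the board's gold end is to lie, 60 mm from nest along +y; axes as nest. End stops (blue contact block here, aluminium one at the other end) leave 4.5 mm play at each end, 4 mm at the long edges: four 8 mm guide posts at x = +-33, y = -44 and +6 mm from nest, their conical tips 11 mm above it. Room for fingers beside the long edges at y = +12 to +60.
- lid_bar (a point): middle of the lid's black round handle bar, 12 mm diameter, 132 mm long (110 mm free between its two arms), lying parallel to the hinge, 42 mm beyond the lid's front edge and 224 mm from the hinge axis; it can be pinched from above at any lid angle and turns between the fingers. Turns with the lid.
- fixture_hinge (a point): middle of the lid's hinge axis, at the back of the fixture, 92 mm above the bench and 113 mm behind nest; axes as nest, the hinge lies along y.
- lid (a joint): angle of the clear-panelled lid in rad: 0 closed (lid level over the nest, bar towards the front), 1.57 upright, 2.1 thrown right back against its stop. Its front edge is 182 mm from the hinge, the frame 250 mm wide, 18 mm thick. The hinge is stiff and holds the lid at any angle; the bar needs about 4 to 8 N.
- tin: bystander: closed gold tin, 80 mm diameter, 115 mm high; origin at the centre of its underside.
- remote: bystander: white remote control 150 x 42 x 18 mm lying between tray and fixture; origin at the centre of its underside.
- driver: bystander: red-handled screwdriver, 190 mm long, lying to the left of the fixture; origin below its middle.
- tape: bystander: yellow tape roll, 84 mm diameter, 24 mm high; origin at the centre of its underside.
- standoff: bystander: brass standoff, 14 mm diameter, 46 mm high, standing; origin at the centre of its underside.
- meter: bystander: yellow multimeter 150 x 75 x 38 mm lying flat; origin at the centre of its underside.
Mind the look-alikes: they are no part of the job. What is shaped like the part that bears board_mid but purple or white is not meant.

How it is judged (in metres and radians):
On the way:
1. the green board stands propped up in its tray, gold end raised, with the fingers off it (angle between board_mid's own z axis and vertical between 0.35 and 0.6 rad and z of board_gold in the frame of tray above 0.047 m and x of board_mid in the frame of tray above -0.02 m and horizontal distance between board_mid and tray below 0.05 m and contact force between the fingers and board below 0.05 N and linear speed of board below 0.02 m/s), for 0.2 s.
At the end, for the whole second after the job is handed in: The lid stands upright (78 to 101 degrees open) by itself; the green board lies at rest in the nest, face up and flat on its pads (within 3.5 degrees and 2.5 mm in height), its centre within 7 mm of the nest's and its gold end within 10 mm of its place at the blue block (value of joint lid between 1.37 and 1.77 rad and horizontal distance between board_mid and nest below 0.007 m and distance between board_gold and nest_gold below 0.01 m and z of board_mid in the frame of nest between -0.0025 and 0.0025 m and angle between board_mid's own z axis and vertical below 0.06 rad and linear speed of board below 0.01 m/s); the robot touches nothing.
It fails at once if the green board was dropped (it fell freely, faster than 0.5 m/s) (linear speed of board above 0.5 m/s and contact force between the fingers and board below 0.01 N).
It fails at once if the red board was moved more than 10 mm (distance of redboard_mid from where it was at the start of the episode above 0.01 m).
It fails at once if a bystander on the bench was moved more than 30 mm (distance of any of tin, remote, driver, tape, standoff, meter from where it was at the start of the episode above 0.03 m).
It also fails if it takes over 64 s, if anything falls off the work surface, if the arm or the gripper's body presses on something with over 40 N, if the wrist force passes 120 N, or if a joint passes its speed limit or range.

## Working session

There is one attempt and no reset: what is moved stays moved. The work goes in short steps, Python scripts to look and compute and a tool call to move; the robot and the scene stay as the last step left them, time stands still between calls to the robot, and variables do not carry over. Pictures are saved under pics/ and viewed, at most 12 in all, crops included, and the job is handed in when it is done.

Besides the shell and the picture viewer there is one more tool, called after "Emit:" as a command line: name --argument value ..., lists and objects as JSON in quotes. step_arm: Moves the arm, as the interface text tells. Its arguments: {"type":"object","properties":{"plan":{"type":"array","items":{"type":"number"}},"hand":{"type":"number"},"newtons":{"type":"number"}},"required":["plan"]}

```bash
mkdir -p pics
cat > h.py <<'E'
import numpy as np, cv2
from scipy.spatial.transform import Rotation as R
from workcell import sensors, viewer, env
def rotm(a):
    a=np.array(a,float)
    if a.shape==(3,3): return a
    if a.size==3: return R.from_euler('xyz',a,degrees=True).as_matrix()
    raise Exception(a)
def ray(p,uv):
    d=np.array([(uv[0]-p['cx'])/p['fx'],(uv[1]-p['cy'])/p['fy'],1.])
    return np.array(p['position'],float),rotm(p['attitude'])@d
def onz(p,uv,z):
    o,d=ray(p,uv); return o+d*(z-o[2])/d[2]
def proj(p,X):
    c=rotm(p['attitude']).T@(np.array(X,float)-np.array(p['position'],float))
    return np.array([p['cx']+p['fx']*c[0]/c[2],p['cy']+p['fy']*c[1]/c[2]])
def save(p,n): cv2.imwrite('pics/'+n,cv2.cvtColor(p['img'],cv2.COLOR_RGB2BGR))
def tri(pa,ua,pb,ub):
    o1,d1=ray(pa,ua);o2,d2=ray(pb,ub);d1/=np.linalg.norm(d1);d2/=np.linalg.norm(d2)
    s=np.linalg.lstsq(np.c_[d1,-d2],o2-o1,rcond=None)[0]
    a=o1+d1*s[0];b=o2+d2*s[1]
    return (a+b)/2,np.linalg.norm(a-b)
E
python3 - <<'E'
from h import *
np.set_printoptions(precision=1,suppress=True)
print(sensors.state())
P={}
for n in ['scene','top']:
    p=viewer.grab_frame(n);P[n]=p;save(p,n+'0.png');print(n,{k:v for k,v in p.items() if k!='img'})
for nm,z in [('board_mid',37.6),('board_press',39),('board_gold',37.6),('redboard_mid',37.6),('tray',0),('nest',65.6),('nest_gold',65.6),('lid_bar',92),('fixture_hinge',92),('tin',0),('remote',0),('driver',0),('tape',0),('standoff',0),('meter',0)]:
    for n,p in P.items():
        for d in viewer.pinpoint(nm,p)[:3]:
            print(nm,n,np.array(d['location']),round(d['score'],2),onz(p,d['location'],z))
E
```

```text
{'time_s': 0.0, 'qpos': array([-72.5,  18.4,  89.7,  -0. ,  72. ,  -1.1]), 'qvel': array([ 0.1, -0.1,  0. ,  0.1, -0.1, -0. ]), 'effort': array([ -0. , -41.2, -23.2,   0.1,   0. ,  -0. ]), 'ee_pos': array([ 183.3, -544.5,  227.1]), 'ee_rot': array([-179.9,   -0. ,   18.6]), 'force': array([ 0.9, -0.5,  0.3]), 'torque': array([ 0.1, -0. ,  0. ]), 'gripper_force': 0.0, 'gripper_width': 91.5366006453018}
scene {'fx': 483.34662264369126, 'fy': 483.34662264369126, 'cx': 287.3889762580457, 'cy': 214.4206170930474, 'position': array([1448.1, -114.9,  760.8]), 'attitude': array([-126.8,    0.3,   77.5]), 'shot': 1}
top {'fx': 525.9757784554264, 'fy': 525.9757784554264, 'cx': 276.7422747648034, 'cy': 206.3812374974799, 'position': array([ 311.9,   63.4, 1445.2]), 'attitude': array([-168.8,    1. ,  -89.7]), 'shot': 2}
board_mid scene [147.2 255.6] 0.58 [ 584.3 -249.7   37.6]
board_mid scene [117.3 330.8] 0.57 [ 791.1 -302.8   37.6]
board_mid top [385.8 293.1] 0.81 [ 359.  -198.5   37.6]
board_mid top [419.1 148.8] 0.78 [ 754.9 -304.3   37.6]
board_mid top [398.4 211.3] 0.64 [ 578.2 -240.2   3
[... 1478 characters left out ...]
4 314.5] 0.67 [ 752.  -141.7   -0. ]
tin top [358.4 154.8] 0.92 [ 748.9 -141.2    0. ]
remote scene [231.8 233.1] 0.82 [499.8 -50.9   0. ]
remote top [328.3 241.4] 0.62 [500.4 -52.2   0. ]
driver scene [434.3 212.1] 0.91 [531.  481.5   0. ]
driver top [139.8 227.4] 0.67 [538.  472.9   0. ]
tape top [184.1 285.7] 0.55 [377.5 342.3   0. ]
tape top [141.3 227. ] 0.53 [539.2 468.7   0. ]
standoff scene [257.  299.4] 0.51 [734.9 -26.9   0. ]
standoff top [319.4 159.7] 0.56 [734.4 -30.1   0. ]
meter scene [313.5 305.5] 0.66 [778.2  85.9   0. ]
meter scene [135.3 240.7] 0.48 [ 476.5 -285.8    0. ]
meter scene [146.2 254.3] 0.39 [ 534.1 -259.1    0. ]
meter top [282.4 149.3] 0.96 [765.3  75.4   0. ]
```

Run:
```python
import cv2
a=cv2.imread('pics/top0.png')[90:380,90:470];b=cv2.imread('pics/scene0.png')[100:400,60:460]
a=cv2.resize(a,(780,595));b=cv2.resize(b,(793,595))
cv2.imwrite('pics/t.png',a);cv2.imwrite('pics/s.png',b)
```

```text
(no output)
```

View pics/t.png

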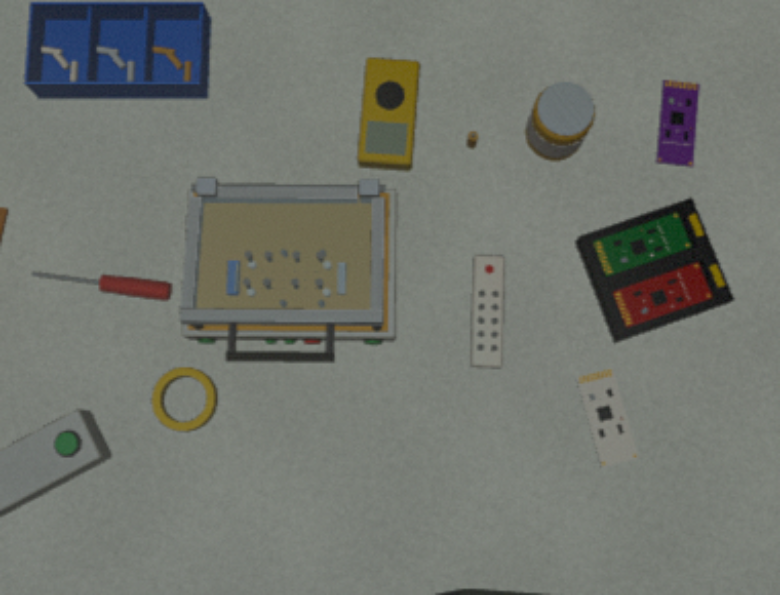

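View pics/s.png

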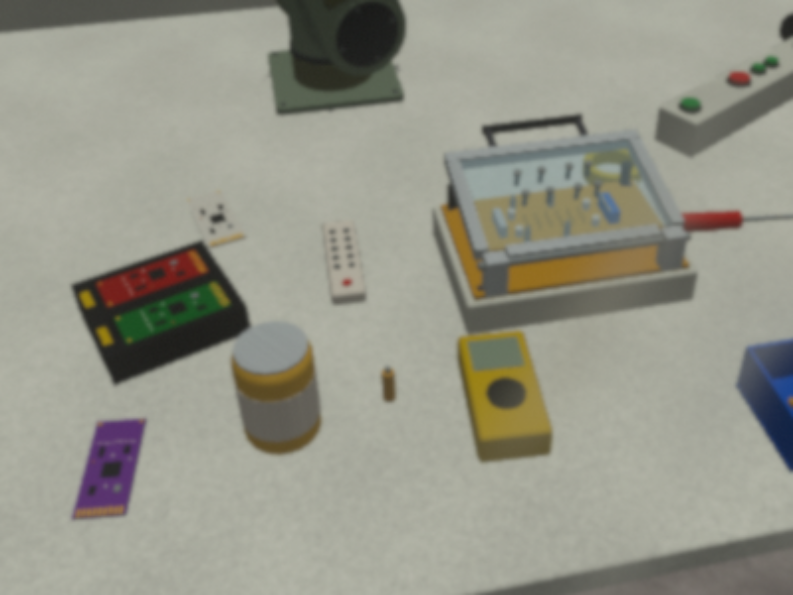

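The top view shows the green board in the tray's far pocket with its gold end towards +y. The red board is in the near pocket. The purple and white boards lie loose and are look-alikes. The lid is closed with its bar towards the robot. Next I'll refine these positions.

Run:
```python
from h import *
np.set_printoptions(precision=1,suppress=True)
s=viewer.grab_frame('scene');t=viewer.grab_frame('top')
def near(nm,p,x):
    l=viewer.pinpoint(nm,p); return min((d['location'] for d in l),key=lambda u:np.hypot(*(np.array(u)-x))) if l else None
for nm,X in [('fixture_hinge',[654,212,92]),('lid_bar',[430,214,100]),('board_mid',[584,-250,38]),('board_gold',[570,-198,38]),('board_press',[600,-302,39]),('redboard_mid',[520,-270,38])]:
    a=near(nm,s,proj(s,X));b=near(nm,t,proj(t,X))
    if a is None or b is None: print(nm,'none');continue
    print(nm,tri(s,a,t,b))
for p,n in [(s,'s'),(t,'t')]:
    h=cv2.cvtColor(p['img'],cv2.COLOR_RGB2HSV)
    for col,lo,hi in [('green',(40,90,40),(85,255,255)),('blue',(100,90,60),(125,255,255)),('yellow',(20,120,90),(32,255,255)),('red',(170,120,40),(180,255,255))]:
        m=cv2.inRange(h,lo,hi)
        k,_,st,c=cv2.connectedComponentsWithStats(m)
        for i in range(1,k):
            if st[i,4]>25:
                w=onz(p,c[i],40)
                r=cv2.minAreaRect(np.argwhere(_==i)[:,::-1].astype(np.float32))
                e=np.array([onz(p,u,39.2)[:2] for u in cv2.boxPoints(r)])
                print(n,col,st[i,4],c[i],w[:2],'box',e.ravel())
```

```text
fixture_hinge (array([648.7, 211.6,  97.3]), np.float64(2.503684829333639))
lid_bar (array([425.5, 217. , 122.9]), np.float64(12.85397899135312))
board_mid (array([ 587.4, -246. ,   41.9]), np.float64(0.21323784204290758))
board_gold (array([ 566.5, -195.1,   26.2]), np.float64(5.745082569063299))
board_press (array([ 681.4, -289.5,  103. ]), np.float64(3.934036885759215))
redboard_mid (array([ 519.5, -280.4,   22.6]), np.float64(6.923619834828637))
s green 34 [274.9  57.7] [-627.8  285.3] box [-667.6  280.2 -661.4  306.3 -597.8  293.2 -603.8  267.8]
s green 41 [142.   68.2] [-628.3 -282.9] box [-673.5 -296.3 -667.6 -271.3 -594.7 -270.3 -600.4 -294.7]
s green 41 [466.3 120.5] [127.7 787.9] box [106.6 787.6 111.9 810.5 146.3 791.3 141.  768.7]
s green 29 [407.6 151.6] [279.5 510.7] box [266.9 504.6 271.7 525.2 288.6 517.6 283.9 497.2]
s green 766 [143.7 257.9] [ 593.4 -256.7] box [ 583.7 -316.2  543.2 -203.2  599.  -192.5  635.7 -302. ]
s blue 6344 [501.  296.2] [873.  451.9] box [788.5 345.9 779.8 641.6 946.6 545.8 946.5 292.7]
s yellow 248 [233.6  13.9] [-1390.1   202. ] box [-1556.
[... 1834 characters left out ...]
t yellow 58 [358.4 152.2] [ 744.4 -135.9] box [ 758.5  -99.8  782.9 -116.2  739.4 -176.1  715.3 -159.6]
t yellow 5110 [ 37.1 216.3] [561.7 745.6] box [480.3 869.2 677.5 861.  641.2 624.4 446.4 638.7]
t yellow 35 [428.6 199.2] [ 611.4 -322.8] box [ 622.7 -314.3  626.2 -322.4  599.7 -332.1  596.3 -324.1]
t yellow 28 [383.2 214.7] [ 568.3 -198.3] box [ 585.5 -189.1  587.8 -195.6  548.5 -208.   546.2 -201.6]
t yellow 38 [438.9 223.9] [ 543.6 -347. ] box [ 555.3 -338.5  558.7 -347.   532.4 -355.9  529.  -347.4]
t yellow 55 [229.3 249.4] [472.7 216.5] box [473.7 266.1 474.  171.9 471.3 171.8 471.  266. ]
t yellow 330 [179.1 284. ] [380.1 348. ] box [419.6 390.4 420.  310.  341.1 307.1 340.6 386.6]
```

Emit:
step_arm --plan '[3.9,-0.9,0,0,0,0,3.9,-0.9,0,0,0,0,3.9,-0.9,0,0,0,0,3.9,-0.9,0,0,0,0,3.9,-0.9,0,0,0,0]' --hand 0 --newtons 15

```text
time_s: 2.72
ee_pos: [355.2, -439.0, 228.1]
ee_rot: [180.0, -0.0, 18.6]
force: [1.2, -0.1, -0.1]
gripper_width: 60.9
gripper_force: 0.0
```

Emit:
step_arm --plan '[3.9,-0.9,0,0,0,0,3.9,-0.9,0,0,0,0,3.9,-0.9,0,0,0,0,3.9,-0.9,0,0,0,0,3.9,-0.9,0,0,0,0]'

```text
time_s: 3.13
ee_pos: [525.9, -333.8, 228.1]
ee_rot: [180.0, -0.0, 18.6]
force: [0.3, -0.4, -0.4]
gripper_width: 27.5
gripper_force: 0.0
```

Emit:
step_arm --plan '[3.0,-1,0,0,0,-0.016,3.0,-1,0,0,0,0,0,0,0,0,0,0,0,0,0,0,0,0]'

```text
time_s: 3.47
ee_pos: [575.5, -295.5, 227.4]
ee_rot: [-180.0, 0.0, 19.7]
force: [-0.5, 0.7, 0.0]
gripper_width: 1.7
gripper_force: 0.0
```

```bash
cat > m.py <<'E'
from h import *
np.set_printoptions(precision=1,suppress=True)
def blobs(p,cols,z=39.2,amin=60):
    h=cv2.cvtColor(p['img'],cv2.COLOR_RGB2HSV)
    for col,lo,hi in [('green',(40,90,40),(85,255,255)),('blue',(100,90,60),(125,255,255)),('yellow',(18,110,80),(32,255,255))]:
        if col not in cols: continue
        k,l,st,c=cv2.connectedComponentsWithStats(cv2.inRange(h,lo,hi))
        for i in range(1,k):
            if st[i,4]>amin:
                r=cv2.minAreaRect(np.argwhere(l==i)[:,::-1].astype(np.float32))
                e=np.array([onz(p,u,z)[:2] for u in cv2.boxPoints(r)])
                print(col,st[i,4],c[i],'box',e.ravel(),'mid',e.mean(0))
E
python3 - <<'E'
from m import *
st=sensors.state();print(st['time_s'],st['ee_pos'],st['ee_rot'],st['gripper_width'],st['qpos'])
p=viewer.grab_frame('wrist');save(p,'w1.png');print(p['position'],p['attitude'])
blobs(p,['green','yellow'])
for n in ['board_mid','board_press','board_gold']:
    for d in viewer.pinpoint(n,p): print(n,d['score'],np.array(d['location']),onz(p,d['location'],38))
E
```

```text
3.4667 [ 575.5 -295.5  227.4] [-180.     0.    19.7] 1.6974416609855865 [-28.2  24.9  79.4  -0.   75.7  42.1]
[ 647.1 -269.5  385. ] [164.2   0.  -70.3]
green 5487 [236.9 168.3] box [ 589.1 -186.2  628.9 -297.5  581.7 -315.3  540.2 -199.5] mid [ 585.  -249.7]
yellow 388 [314.1 169. ] box [ 623.2 -311.7  627.  -322.3  598.7 -333.6  594.8 -322.7] mid [ 610.9 -322.6]
yellow 325 [311.7 241. ] box [ 554.6 -336.1  558.3 -346.4  530.6 -357.4  526.8 -346.9] mid [ 542.6 -346.7]
yellow 224 [290.1 322.4] box [ 480.7 -344.5  482.1 -348.4  420.8 -371.3  419.4 -367.1] mid [ 450.7 -357.8]
yellow 193 [257.6 323.3] box [ 466.1 -314.1  467.5 -318.   409.  -338.3  407.5 -334.2] mid [ 437.5 -326.1]
board_mid 0.75 [144.5 331.2] [ 384.6 -214.1   38. ]
board_mid 0.72 [363.3   7.4] [ 753.5 -311.8   38. ]
board_mid 0.6 [229.2 170. ] [ 582.8 -246.9   38. ]
board_press 0.94 [140.4 366.3] [ 339.4 -220.8   38. ]
board_press 0.88 [337.1  57.6] [ 709.4 -305.9   38. ]
board_press 0.61 [289.3 170.9] [ 601.3 -301.2   38. ]
board_gold 0.85 [136.6 285.3] [ 435.1 -192.9   38. ]
board_gold 0.57 [171.8 170.5] [ 563.9 -195.5   38. ]
```

View pics/w1.png

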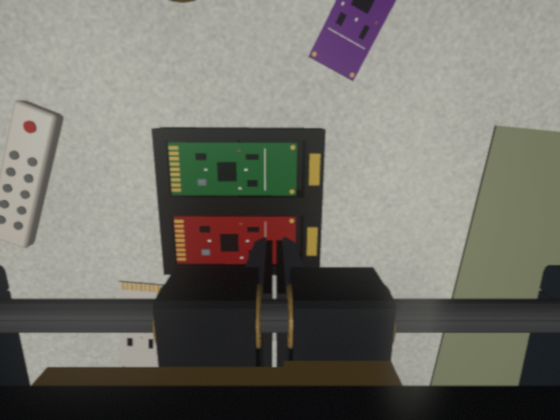

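The wrist view shows the green board at columns 168–298, rows 142–196. The red board is below it, the yellow well-end marks are on the right, and the closed fingers are near (275, 250). Now I'll press.

Emit:
step_arm --plan '[0.8,0.34,3.5,0,0,0,0.8,0.34,3.5,0,0,0,0.8,0.34,3.5,0,0,0,0,0,3.5,0,0,0,0,0,2.5,0,0,0]'

```text
time_s: 4.08
ee_pos: [598.6, -298.8, 60.0]
ee_rot: [-179.9, 0.1, 19.4]
force: [-0.6, 0.4, -0.7]
gripper_width: 0.3
gripper_force: 0.0
```

Emit:
step_arm --plan '[0,0,0.6,0,0,0,0,0,0.5,0,0,0,0,0,0.5,0,0,0,0,0,0.5,0,0,0,0,0,0.4,0,0,0]'

```text
time_s: 4.5
ee_pos: [601.4, -299.1, 39.5]
ee_rot: [179.9, -0.1, 19.5]
force: [-0.9, -0.1, -0.3]
gripper_width: 0.5
gripper_force: 0.0
```

Run:
```python
from m import *
st=sensors.state();print(st['time_s'],st['ee_pos'],st['force'])
p=viewer.grab_frame('scene');save(p,'s2.png')
q=p['img'][200:320,80:240];cv2.imwrite('pics/s2c.png',cv2.resize(q[:,:,::-1],(720,540),interpolation=2))
blobs(p,['green'])
```

```text
4.5 [ 601.4 -299.1   39.5] [-0.9 -0.1 -0.3]
green 590 [148.5 255. ] box [ 593.7 -297.2  520.1 -211.4  574.8 -192.   642.7 -276.2] mid [ 582.8 -244.2]
```

View pics/s2c.png

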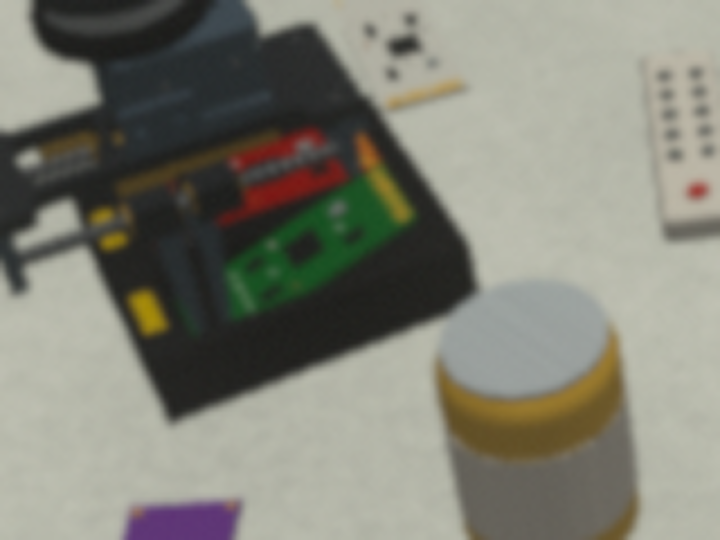

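The board is tipping, with its gold end rising at about (390, 195) in the crop. I'll press deeper.

Emit:
step_arm --plan '[0,0,0.4,0,0,0,0,0,0.3,0,0,0,0,0,0.2,0,0,0,0,0,0,0,0,0,0,0,0,0,0,0]'

```text
time_s: 4.97
ee_pos: [602.5, -299.9, 31.8]
ee_rot: [179.7, -0.2, 19.6]
force: [0.4, -1.9, 8.2]
gripper_width: 0.1
gripper_force: 4.1
```

Run:
```python
from m import *
st=sensors.state();print(st['time_s'],st['ee_pos'],st['force'])
p=viewer.grab_frame('scene');save(p,'s3.png')
blobs(p,['green'])
t=viewer.grab_frame('top');blobs(t,['green'])
for n in ['board_gold','board_mid']:
  for d in viewer.pinpoint(n,p): print(n,d['score'],np.array(d['location']))
  for d in viewer.pinpoint(n,t): print(n,'t',d['score'],np.array(d['location']))
```

```text
4.9667 [ 602.5 -299.9   31.8] [ 0.4 -1.9  8.2]
green 469 [146.6 255.8] box [ 602.3 -296.   523.3 -228.8  573.6 -205.6  647.2 -272.2] mid [ 586.6 -250.6]
green 92 [395.3 210.9] box [ 602.2 -215.   607.2 -235.6  557.1 -245.1  552.2 -224.7] mid [ 579.7 -230.1]
green 87 [121.9 305.7] box [321.8 515.7 340.1 498.3 323.3 480.  305.  497.4] mid [322.5 497.8]
green 108 [ 15.6 362.7] box [181.4 785.7 194.1 760.7 170.2 745.7 157.6 770.6] mid [175.8 765.7]
board_gold 0.69 [162.5 241.5]
board_gold 0.63 [178.8 221.3]
board_gold 0.57 [108.4 359.6]
board_gold t 0.96 [421.9 130.5]
board_gold t 0.67 [386.8 212.3]
board_mid 0.88 [166.8 209.5]
board_mid 0.83 [117.6 332.8]
board_mid 0.65 [140.2 260.4]
board_mid 0.16 [255.8 299.6]
board_mid t 0.61 [419.8 146. ]
board_mid t 0.55 [407.7 207.8]
```

Emit:
step_arm --plan '[0,0,-0.4,0,0,0,0,0,-1,0,0,0,0,0,-2.5,0,0,0,0,0,-3.5,0,0,0,0,0,-3.5,0,0,0]'

```text
time_s: 5.68
ee_pos: [599.8, -297.7, 138.6]
ee_rot: [-179.9, 0.1, 19.5]
force: [-0.4, -0.4, 1.2]
gripper_width: 0.4
gripper_force: 0.0
```

Emit:
step_arm --plan '[0,0,-3,0,0,0,0,3,-3,0,0,0,0,3,0,0,0,0,0,0,0,0,0,0,0,0,0,0,0,0]'

```text
time_s: 6.1
ee_pos: [620.3, -355.1, 197.4]
ee_rot: [-180.0, -0.0, 19.4]
force: [0.9, -0.7, -0.6]
gripper_width: 1.0
gripper_force: 0.0
```

Run:
```python
from m import *
st=sensors.state();print(st['time_s'],st['ee_pos'],st['force'])
w=viewer.grab_frame('wrist');s=viewer.grab_frame('scene');t=viewer.grab_frame('top')
cv2.imwrite('pics/c4.png',np.hstack([cv2.resize(s['img'][200:320,80:240],(400,300),interpolation=2),cv2.resize(w['img'],(400,300))])[:,:,::-1])
np.save('w4.npy',w,allow_pickle=True)
for k,p in [('w',w),('s',s),('t',t)]:
  print(k);blobs(p,['green'])
  for n in ['board_gold','board_mid','board_press']:
    for d in viewer.pinpoint(n,p): print(n,round(d['score'],2),np.array(d['location']))
```

```text
6.1 [ 620.3 -355.1  197.4] [ 0.9 -0.7 -0.6]
w
green 5752 [162.6 198.6] box [ 587.9 -196.3  638.6 -301.3  590.5 -322.4  536.9 -212.8] mid [ 588.5 -258.2]
board_gold 0.58 [ 96.5 206.2]
board_mid 0.98 [285.   29.3]
board_mid 0.72 [166.9 196.8]
board_mid 0.67 [ 70.6 360.5]
board_press 0.9 [263.   82.5]
board_press 0.83 [221.1 192. ]
s
green 555 [142.5 258.3] box [ 621.2 -312.6  527.5 -230.1  576.7 -207.9  664.1 -289.7] mid [ 597.4 -260.1]
board_gold 0.78 [108.8 359.4]
board_gold 0.62 [162.4 243.3]
board_mid 0.86 [116.5 330.9]
board_mid 0.69 [167.1 210.5]
board_mid 0.6 [140.7 259.9]
board_mid 0.31 [144.1 263.4]
board_press 0.87 [118.3 310.8]
board_press 0.83 [121.6 273.8]
board_press 0.75 [164.4 198.5]
t
green 499 [407.6 207.1] box [ 600.1 -209.2  628.2 -301.2  577.6 -313.5  549.8 -222.2] mid [ 588.9 -261.5]
green 90 [122.  305.8] box [321.8 515.7 340.1 498.3 322.  478.5 303.8 496. ] mid [321.9 497.1]
green 107 [ 15.6 362.6] box [181.4 785.7 194.1 760.7 170.2 745.7 157.6 770.6] mid [175.8 765.7]
board_gold 0.74 [325.  240.5]
board_gold 0.6 [387.5 211.5]
board_gold 0.6 [418.6 127.3]
board_mid 0.76 [403.9 207.2]
board_mid 0.71 [421.2 148.9]
board_mid 0.19 [358.9 151.4]
board_press 0.75 [421.  203.3]
board_press 0.7 [416.6 167.2]
```

View pics/c4.png

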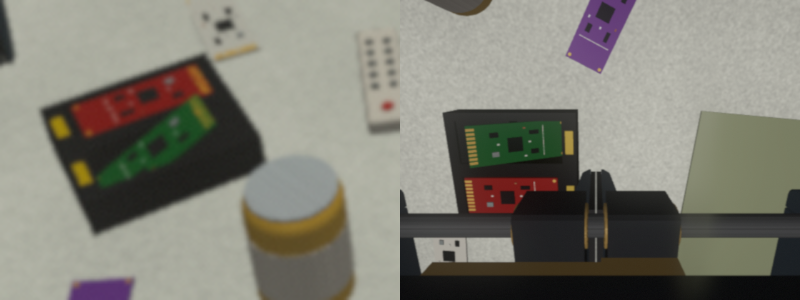

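The board stands propped, with its gold end up at about (95, 147) in the right half and its fingers clear. Next is the lid. I'll write a row planner.

```bash
cat > plan.py <<'E'
import sys,numpy as np,json
from scipy.spatial.transform import Rotation as R,Slerp
from workcell import sensors
def rows(ways,start=None):
    """ways: list of (pos mm, rpy deg, n rows)"""
    if start is None:
        st=sensors.state();start=(st['ee_pos'],st['ee_rot'])
    p,r=np.array(start[0],float),R.from_euler('xyz',start[1],degrees=True)
    out=[]
    for q,e,n in ways:
        q=np.array(q,float);r2=R.from_euler('xyz',e,degrees=True)
        rv=(r.inv()*r2).as_rotvec()
        P0,R0=p.copy(),r
        for i in range(1,n+1):
            pn=P0+(q-P0)*i/n;rn=R0*R.from_rotvec(rv*i/n)
            d=list(np.round(r.inv().apply(pn-p)/10,2))+list(np.round((r.inv()*rn).as_rotvec(),3))
            out.append(d)
            p=p+r.apply(np.array(d[:3])*10);r=r*R.from_rotvec(d[3:])
    for i in range(0,len(out),5):
        print('['+', '.join('%g'%(v+0) for row in out[i:i+5] for v in row)+']')
    print('end',p.round(1),r.as_euler('xyz',degrees=True).round(2))
E
python3 - <<'E'
from plan import *
rows([([470,205,250],[180,0,90],16)])
E
```

```text
[0.28, -3.61, -0.33, 0, 0, -0.077, 0.56, -3.57, -0.33, 0, 0, -0.077, 0.83, -3.52, -0.33, 0, 0, -0.077, 1.11, -3.45, -0.32, 0, 0, -0.076, 1.36, -3.36, -0.33, 0, 0, -0.077]
[1.61, -3.24, -0.33, 0, 0, -0.077, 1.86, -3.1, -0.33, 0, 0, -0.077, 2.09, -2.95, -0.33, 0, 0, -0.077, 2.31, -2.79, -0.33, 0, 0, -0.077, 2.52, -2.6, -0.33, 0, 0, -0.077]
[2.71, -2.39, -0.33, 0, 0, -0.076, 2.89, -2.19, -0.32, 0, 0, -0.077, 3.04, -1.95, -0.33, 0, 0, -0.077, 3.19, -1.72, -0.33, 0, 0, -0.077, 3.31, -1.46, -0.33, 0, 0, -0.077]
[3.41, -1.21, -0.33, 0, 0, -0.077]
end [469.9 205.  250. ] [180.     0.    90.01]
```

Emit:
step_arm --plan '[0.28,-3.61,-0.33,0,0,-0.077,0.56,-3.57,-0.33,0,0,-0.077,0.83,-3.52,-0.33,0,0,-0.077,1.11,-3.45,-0.32,0,0,-0.077,1.36,-3.36,-0.33,0,0,-0.077]' --hand 3

```text
time_s: 7.12
ee_pos: [572.7, -178.1, 214.0]
ee_rot: [180.0, -0.0, 41.8]
force: [0.6, 0.7, -0.1]
gripper_width: 29.0
gripper_force: 0.0
```

Emit:
step_arm --plan '[1.61,-3.24,-0.33,0,0,-0.077,1.86,-3.1,-0.33,0,0,-0.077,2.09,-2.95,-0.33,0,0,-0.077,2.31,-2.79,-0.33,0,0,-0.077,2.52,-2.6,-0.33,0,0,-0.077]'

```text
time_s: 7.53
ee_pos: [525.5, -3.3, 230.7]
ee_rot: [180.0, -0.0, 63.8]
force: [0.9, -0.1, 0.6]
gripper_width: 30.0
gripper_force: 0.0
```

Emit:
step_arm --plan '[2.71,-2.39,-0.33,0,0,-0.077,2.89,-2.19,-0.32,0,0,-0.077,3.04,-1.95,-0.33,0,0,-0.077,3.19,-1.72,-0.33,0,0,-0.077,3.31,-1.46,-0.33,0,0,-0.077]'

```text
time_s: 7.95
ee_pos: [478.2, 171.3, 247.2]
ee_rot: [180.0, -0.0, 85.9]
force: [1.0, 0.0, -0.5]
gripper_width: 29.8
gripper_force: 0.0
```

Emit:
step_arm --plan '[3.41,-1.21,-0.33,0,0,-0.077,0,0,0,0,0,0,0,0,0,0,0,0]'

```text
time_s: 8.2
ee_pos: [469.0, 206.0, 250.3]
ee_rot: [180.0, 0.0, 90.3]
force: [-0.6, -0.9, 0.0]
gripper_width: 30.3
gripper_force: 0.0
```

Run:
```python
from m import *
st=sensors.state();print(st['time_s'],st['ee_pos'],st['ee_rot'],st['gripper_width'])
w=viewer.grab_frame('wrist');t=viewer.grab_frame('top');s=viewer.grab_frame('scene')
save(w,'w5.png');print(w['position'],w['attitude'],w['fx'])
for k,p in [('w',w),('t',t),('s',s)]:
  for n,z in [('lid_bar',92),('fixture_hinge',92),('nest',65.6),('nest_gold',65.6)]:
    for d in viewer.pinpoint(n,p): print(k,n,round(d['score'],2),np.array(d['location']),onz(p,d['location'],z))
blobs(w,['blue'],70)
```

```text
8.2 [469.  206.  250.3] [180.    0.   90.3] 30.28879703149048
[467.9 283.  407.8] [164.3  -0.1   0.3] 365.17537095632235
w lid_bar 0.68 [219.3 203.2] [419.9 205.1  92. ]
w fixture_hinge 0.98 [480.  196.9] [651.2 212.   92. ]
t fixture_hinge 0.57 [233.1 180.6] [649.9 205.1  92. ]
s lid_bar 0.86 [329.6 164. ] [379.7 234.5  92. ]
s fixture_hinge 0.63 [357.  224.9] [647.8 219.   92. ]
s nest_gold 0.46 [430.9 214.2] [616.1 418.3  65.6]
blue 531 [348.3 108.1] box [513.3 291.4 554.9 291.6 555.8 280.5 513.8 280.3] mid [534.4 285.9]
```

View pics/w5.png

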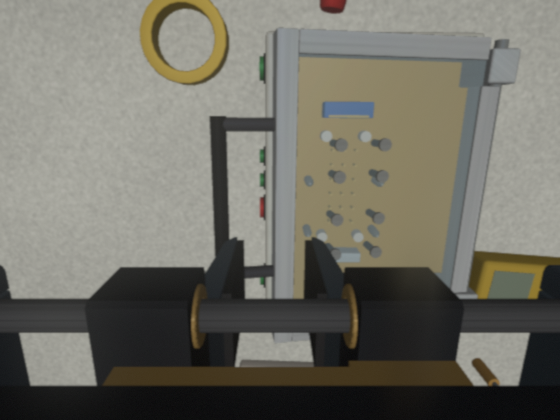

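The wrist view shows the bar at column ~220, rows 118–285, with its arms at rows 124 and 271. The blue block is at (348, 108) and the hinge lug at (500, 65).

Run:
```python
from m import *
w=viewer.grab_frame('wrist');s=viewer.grab_frame('scene');t=viewer.grab_frame('top')
# bar sub-pixel columns in wrist
g=cv2.cvtColor(w['img'],cv2.COLOR_RGB2GRAY).astype(float)
for r in (135,160,200,240): print(r,np.where(g[r,195:250]<70)[0][[0,-1]]+195)
for c in (120,): print(np.where(g[100:300,250]<90)[0]+100)
for z in (92,105,120): print(z,onz(w,(220,135),z),onz(w,(220,197.5),z),onz(w,(220,240),z))
print('w-s',tri(w,(219.5,200),s,(329,163)),'w-t',tri(w,(219.5,200),t,(227.5,266.7)))
for c in (315,329,343):
  col=cv2.cvtColor(s['img'],cv2.COLOR_RGB2GRAY)[150:180,c]; print(c,col)
print(proj(s,[424,212,92]),proj(s,[424,212,120]))
gt=cv2.cvtColor(t['img'],cv2.COLOR_RGB2GRAY); print(gt[255:275,228],proj(t,[424,212,92]),proj(t,[424,212,120]))
```

```text
135 [210 224]
160 [212 225]
200 [213 226]
240 [215 236]
[116 117 118 119 120 121 122 123 124 125 126 127 128 265 266 267 268 269
 270 271 272 273 274 275 299]
92 [423.2 263.2  92. ] [421.2 209.1  92. ] [419.6 169.2  92. ]
105 [425.1 264.  105. ] [423.1 212.1 105. ] [421.7 173.8 105. ]
120 [427.2 264.8 120. ] [425.4 215.5 120. ] [424.  179.2 120. ]
w-s (array([426.4, 216. , 125.3]), np.float64(2.941598434447649)) w-t (array([422. , 211.8, 109.4]), np.float64(3.091851801291937))
315 [172 172 172 172 172 173 173 174 175 175 169 147  99  55  47  67 116 160
 176 178 177 175 172 165 157 155 146 130 118 117]
329 [172 172 173 172 173 174 174 174 171 153 112  69  48  58 106 152 173 177
 178 178 174 165 159 157 155 143 122 116 119 124]
343 [175 176 176 176 174 175 174 161 129  81  49  48  79 126 160 172 175 175
 172 164 157 156 155 144 120 113 118 122 133 154]
[326.1 173.6] [326.6 164.3]
[43 43 45 44 46 51 47 50 44 49 49 52 49 46 48 46 48 50 49 63] [228.5 266. ] [227.3 265. ]
```

Emit:
step_arm --plan '[0.4,-2.2,2.5,0,0,0,0.4,-2.2,2.5,0,0,0,0,0,3,0,0,0,0,0,3,0,0,0,0,0,2.7,0,0,0]'

```text
time_s: 9.52
ee_pos: [424.9, 212.6, 111.9]
ee_rot: [180.0, -0.0, 90.2]
force: [-0.2, -0.2, -0.3]
gripper_width: 30.7
gripper_force: 0.0
```

Emit:
step_arm --plan '[0,0,0,0,0,0,0,0,0,0,0,0,0,0,0,0,0,0,0,0,0,0,0,0,0,0,0,0,0,0]' --hand 0 --newtons 20

```text
time_s: 9.93
ee_pos: [427.2, 213.2, 114.5]
ee_rot: [179.7, -0.1, 90.1]
force: [2.9, -0.8, -1.5]
gripper_width: 11.2
gripper_force: 20.0
```

Run:
```python
from m import *
st=sensors.state();print(st)
```

```text
{'time_s': 9.9333, 'qpos': array([ 25.1,  15.7, 111.8,  -0. ,  52.2,  25.1]), 'qvel': array([ 0. , -0.1,  0.2,  0.1, -0.1, -0.1]), 'effort': array([  0.7, -35. , -18. ,   0.3,   0.7,  -0.1]), 'ee_pos': array([427.2, 213.2, 114.5]), 'ee_rot': array([179.7,  -0.1,  90.1]), 'force': array([ 2.9, -0.8, -1.5]), 'torque': array([-0. , -0.5, -0.1]), 'gripper_force': 20.000914335250854, 'gripper_width': 11.208825218991674}
```

Run:
```python
from m import *
th=np.linspace(.121,1.62,21);P=np.c_[649-224*np.cos(th),92+224*np.sin(th)]
d=np.diff(P,axis=0)/10;e=np.round(d,2)
for i in range(0,20,5): print('['+', '.join('0, %g, %g, 0, 0, 0'%(a,-b) for a,b in e[i:i+5])+']')
```

```text
[0, 0.26, -1.66, 0, 0, 0, 0, 0.39, -1.63, 0, 0, 0, 0, 0.51, -1.6, 0, 0, 0, 0, 0.63, -1.56, 0, 0, 0, 0, 0.74, -1.51, 0, 0, 0]
[0, 0.85, -1.45, 0, 0, 0, 0, 0.96, -1.38, 0, 0, 0, 0, 1.06, -1.3, 0, 0, 0, 0, 1.15, -1.22, 0, 0, 0, 0, 1.24, -1.13, 0, 0, 0]
[0, 1.32, -1.03, 0, 0, 0, 0, 1.4, -0.93, 0, 0, 0, 0, 1.46, -0.82, 0, 0, 0, 0, 1.52, -0.71, 0, 0, 0, 0, 1.57, -0.6, 0, 0, 0]
[0, 1.61, -0.48, 0, 0, 0, 0, 1.64, -0.36, 0, 0, 0, 0, 1.66, -0.23, 0, 0, 0, 0, 1.68, -0.11, 0, 0, 0, 0, 1.68, 0.02, 0, 0, 0]
```

Emit:
step_arm --plan '[0,0.26,-1.66,0,0,0,0,0.39,-1.63,0,0,0,0,0.51,-1.6,0,0,0,0,0.63,-1.56,0,0,0,0,0.74,-1.51,0,0,0]'

```text
time_s: 10.35
ee_pos: [455.6, 213.1, 193.9]
ee_rot: [179.4, -0.1, 90.1]
force: [16.0, 0.9, -18.5]
gripper_width: 11.2
gripper_force: 20.0
```

Emit:
step_arm --plan '[0,0.85,-1.45,0,0,0,0,0.96,-1.38,0,0,0,0,1.06,-1.3,0,0,0,0,1.15,-1.22,0,0,0,0,1.24,-1.13,0,0,0]'

```text
time_s: 10.77
ee_pos: [506.8, 212.9, 255.4]
ee_rot: [179.7, -0.0, 90.1]
force: [13.6, 3.4, -27.2]
gripper_width: 11.3
gripper_force: 20.0
```

Emit:
step_arm --plan '[0,1.32,-1.03,0,0,0,0,1.4,-0.93,0,0,0,0,1.46,-0.82,0,0,0,0,1.52,-0.71,0,0,0,0,1.57,-0.6,0,0,0]'

```text
time_s: 11.18
ee_pos: [575.0, 212.7, 295.1]
ee_rot: [-179.6, 0.1, 90.1]
force: [0.1, 1.1, -16.6]
gripper_width: 11.3
gripper_force: 20.0
```

Emit:
step_arm --plan '[0,1.61,-0.48,0,0,0,0,1.64,-0.36,0,0,0,0,1.66,-0.23,0,0,0,0,1.68,-0.11,0,0,0,0,1.68,0.02,0,0,0]'

```text
time_s: 11.6
ee_pos: [656.8, 212.6, 309.2]
ee_rot: [-179.6, 0.1, 90.1]
force: [-5.8, -0.3, -4.4]
gripper_width: 10.9
gripper_force: 20.0
```

Emit:
step_arm --plan '[0,0,0,0,0,0,0,0,0,0,0,0]'

```text
time_s: 11.77
ee_pos: [659.6, 212.6, 309.0]
ee_rot: [179.9, 0.0, 90.1]
force: [3.3, -0.4, -7.8]
gripper_width: 11.5
gripper_force: 20.0
```

Run:
```python
from m import *
s=viewer.grab_frame('scene');t=viewer.grab_frame('top')
for p in(s,t):
  for d in viewer.pinpoint('lid_bar',p): print(d['score'],np.array(d['location']),onz(p,d['location'],315))
cv2.imwrite('pics/c6.png',np.hstack([cv2.resize(s['img'][60:360,160:560],(400,300)),cv2.resize(t['img'][90:390,90:490],(400,300))])[:,:,::-1])
```

```text
0.7 [366.2 139. ] [661.4 214.  315. ]
0.65 [163.  244.8] [ 896.9 -176.3  315. ]
0.36 [183.7 285.8] [363.  282.4 315. ]
```

View pics/c6.png

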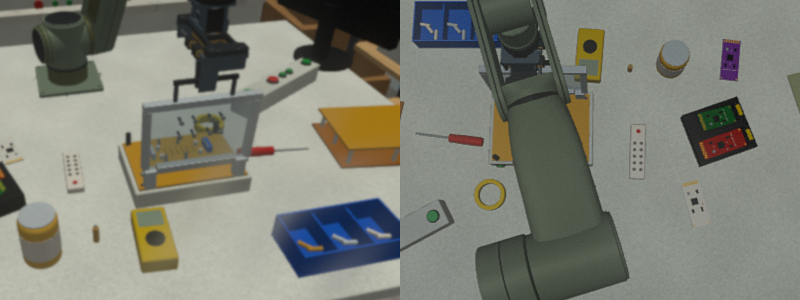

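The lid stands upright in both views. I'll push it slightly further back for gripper clearance, then release.

Emit:
step_arm --plan '[0,0.6,0.03,0,0,0,0,0.6,0.05,0,0,0,0,0,0,0,0,0]'

```text
time_s: 12.22
ee_pos: [669.3, 212.6, 308.5]
ee_rot: [-179.7, 0.1, 90.1]
force: [-3.4, -1.8, -8.1]
gripper_width: 11.7
gripper_force: 20.0
```

Emit:
step_arm --plan '[0,0,0,0,0,0,0,0,0,0,0,0,0,0,0,0,0,0,0,0,-3,0,0,0,0,0,-3,0,0,0]' --hand 3.5

```text
time_s: 12.63
ee_pos: [670.2, 213.3, 369.3]
ee_rot: [-179.9, 0.0, 90.1]
force: [0.6, 0.7, 0.6]
gripper_width: 34.8
gripper_force: 0.0
```

Run:
```python
from m import *
from plan import rows
st=sensors.state();print(st['time_s'],st['ee_pos'],st['ee_rot'],st['force'])
rows([(st['ee_pos']+[-60,-90,20],[180,0,90],4),([575,-330,300],[180,0,109.7],14)])
```

```text
12.6333 [670.2 213.3 369.3] [-179.9    0.    90.1] [0.6 0.7 0.6]
[-2.25, -1.51, -0.5, 0, 0, 0.001, -2.24, -1.5, -0.49, -0.001, 0, 0, -2.25, -1.5, -0.5, 0, 0, 0.001, -2.25, -1.51, -0.5, -0.001, 0, 0, -3.24, -0.25, 0.64, 0, 0, -0.025]
[-3.23, -0.34, 0.64, 0, 0, -0.024, -3.22, -0.41, 0.63, 0, 0, -0.025, -3.21, -0.49, 0.64, 0, 0, -0.024, -3.2, -0.57, 0.64, 0, 0, -0.025, -3.18, -0.64, 0.64, 0, 0, -0.024]
[-3.17, -0.73, 0.64, 0, 0, -0.025, -3.14, -0.8, 0.63, 0, 0, -0.024, -3.13, -0.88, 0.64, 0, 0, -0.025, -3.1, -0.96, 0.64, 0, 0, -0.024, -3.08, -1.03, 0.64, 0, 0, -0.025]
[-3.06, -1.1, 0.64, 0, 0, -0.024, -3.02, -1.18, 0.63, 0, 0, -0.025, -3, -1.26, 0.64, 0, 0, -0.024]
end [ 575. -330.  300.] [180.    0.  109.7]
```

Emit:
step_arm --plan '[-2.25,-1.5,-0.5,0,0,0,-2.25,-1.5,-0.5,0,0,0,-2.25,-1.5,-0.5,0,0,0,-2.25,-1.5,-0.5,0,0,0,-3.24,-0.1,0.9,0,0,-0.025]' --hand 6.6

```text
time_s: 13.05
ee_pos: [609.0, 91.6, 385.8]
ee_rot: [179.4, -0.2, 91.7]
force: [1.1, -0.3, 0.4]
gripper_width: 64.5
gripper_force: 0.0
```

Emit:
step_arm --plan '[-3.23,-0.2,0.9,0,0,-0.024,-3.22,-0.2,0.9,0,0,-0.025,-3.21,-0.3,0.9,0,0,-0.024,-3.2,-0.4,0.9,0,0,-0.025,-3.18,-0.5,0.9,0,0,-0.024]'

```text
time_s: 13.47
ee_pos: [606.5, -71.9, 336.7]
ee_rot: [179.7, 0.1, 98.6]
force: [-0.0, -0.5, 0.6]
gripper_width: 66.0
gripper_force: 0.0
```

Emit:
step_arm --plan '[-3.1,-0.5,0.9,0,0,-0.025,-3.1,-0.6,0.9,0,0,-0.024,-3.1,-0.7,0.9,0,0,-0.025,-3.1,-0.8,0.9,0,0,-0.024,-3,-0.8,0.9,0,0,-0.025]'

```text
time_s: 13.88
ee_pos: [603.7, -230.1, 291.7]
ee_rot: [179.8, 0.1, 105.7]
force: [-0.5, -0.1, 0.2]
gripper_width: 65.7
gripper_force: 0.0
```

Emit:
step_arm --plan '[-2.8,-1,0.9,0,0,-0.024,-2.8,-1,0.9,0,0,-0.025,-2.5,-1,0.9,0,0,-0.024,0,0,0,0,0,0,0,0,0,0,0,0]'

```text
time_s: 14.3
ee_pos: [598.2, -316.0, 263.6]
ee_rot: [179.9, 0.0, 109.6]
force: [-0.4, 0.1, 0.4]
gripper_width: 66.2
gripper_force: 0.0
```

Run:
```python
from m import *
st=sensors.state();print(st['time_s'],st['ee_pos'],st['ee_rot'],st['gripper_width'])
w=viewer.grab_frame('wrist');s=viewer.grab_frame('scene');t=viewer.grab_frame('top')
import pickle;pickle.dump([w,s,t],open('p7.pkl','wb'))
for k,p in [('w',w),('s',s),('t',t)]:
  print(k,p['position'],p['attitude']);blobs(p,['green','yellow'])
  for n in ['board_gold','board_mid','board_press','lid_bar']:
    for d in viewer.pinpoint(n,p): print(n,round(d['score'],2),np.array(d['location']))
I=cv2.resize(w['img'][0:330,40:480],(800,600),interpolation=2);cv2.imwrite('pics/w7.png',I[:,:,::-1])
```

```text
14.3 [ 598.2 -316.   263.6] [179.9   0.  109.6] 66.1519193027425
w [ 571.5 -243.5  421.1] [164.2  -0.1  19.6]
green 3951 [283.2 133.4] box [ 547.1 -219.7  596.2 -202.1  633.4 -298.   580.5 -316.8] mid [ 589.3 -259.2]
yellow 2052 [481.2  71.4] box [ 745.6 -183.1  707.1  -98.5  766.2  -80.3  809.  -163.8] mid [ 757.  -131.4]
yellow 82 [271.   85.7] box [ 555.8 -217.6  563.2 -214.9  566.  -222.8  558.6 -225.5] mid [ 560.9 -220.2]
yellow 82 [287.2  85.6] box [ 570.6 -212.3  579.  -209.3  581.9 -217.2  573.5 -220.2] mid [ 576.2 -214.7]
yellow 80 [297.8  85.8] box [ 579.9 -209.   588.2 -206.   591.2 -213.8  582.8 -216.8] mid [ 585.5 -211.4]
yellow 289 [216.  197.5] box [ 527.7 -347.1  555.9 -337.1  558.9 -346.5  530.5 -356.6] mid [ 543.2 -346.8]
yellow 291 [283.3 197.5] box [ 595.1 -323.1  624.3 -312.7  627.8 -322.   598.4 -332.4] mid [ 611.4 -322.6]
yellow 313 [114.2 319.6] box [ 476.6 -567.   460.4 -489.4  471.9 -485.5  488.7 -563. ] mid [ 474.4 -526.2]
yellow 273 [434.4 323.4] box [ 839.7 -438.   813.3 -376.2  823.7 -373.3  850.6 -435. ] mid [ 831.8 -405.6]
board_gold 0.91 [284.8  80.7]
[... 2437 characters left out ...]
 box [ 745.5  -98.9  782.9 -116.2  748.1 -187.4  711.  -169.9] mid [ 746.9 -143.1]
yellow 5569 [ 38.1 216. ] box [477.  869.3 677.7 861.  641.  622.1 442.8 636.7] mid [559.6 747.3]
yellow 5890 [231.  217.2] box [653.3 351.6 653.6  86.8 471.6  85.9 470.7 344.2] mid [562.3 217.1]
yellow 356 [179.1 284. ] box [419.6 390.4 420.  310.  341.1 307.1 340.6 386.6] mid [380.3 348.5]
board_gold 0.84 [378.1 270.8]
board_gold 0.73 [390.7 210.7]
board_gold 0.66 [421.7 128.1]
board_mid 0.71 [357.8 155.7]
board_mid 0.65 [419.8 149.3]
board_mid 0.6 [402.4 210.2]
board_mid 0.33 [143.7 227.8]
board_press 0.84 [420.2 166.1]
board_press 0.82 [389.3 311.3]
board_press 0.58 [419.5 203.5]
lid_bar 0.95 [220.8 149.6]
```

View pics/w7.png

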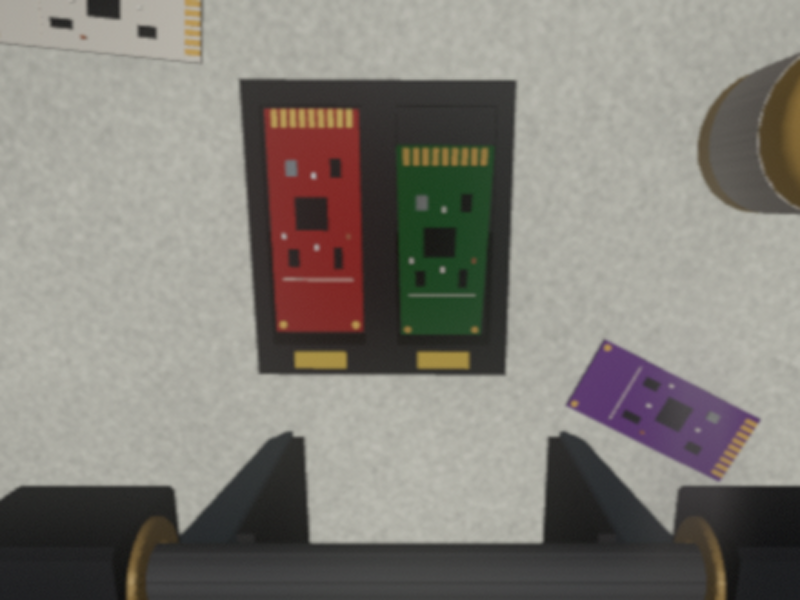

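Wrist crop: the propped green board has its gold end at crop row 147 (columns 397–494) and its plain end at crop row 335 (columns 401–484). I'll fit its pose.

Run:
```python
from m import *
from scipy.optimize import least_squares
import pickle
w,s,t=pickle.load(open('p7.pkl','rb'))
k=440/800
cor=[((397,147),(60,25)),((494,147),(60,-25)),((401,335),(-60,25)),((484,335),(-60,-25))]
def Rm(a): return R.from_euler('ZY',[a[3],-a[4]],degrees=True).as_matrix()
def f(a,vis=True):
    M=Rm(a);r=[]
    for (u,v),(X,Y) in cor:
        r+=list(proj(w,a[:3]+M@[X,Y,1.6])-[40+u*k,v*k])
    r+=list((proj(s,a[:3]+M@[60,0,0])-[159.5,242.7])*.4)
    r+=list((proj(t,a[:3]+M@[60,0,0])-[390.7,210.7])*.4)
    r+=[(a[4]-26)*.3]
    return np.array(r)
r=least_squares(f,[589,-259,38,109.6,26]);a=r.x;print(a,r.fun)
M=Rm(a);print('gold',a[:3]+M@[60,0,0],'plain',a[:3]+M@[-60,0,0], 'gold underside z',(a[:3]+M@[60,0,-1.6])[2])
```

```text
[ 590.5 -263.2   34.7  109.9   26.6] [-0.3  0.2  0.5 -0.1  0.9  0.2 -1.1 -0.   1.1 -0.4 -0.2  0.5  0.2]
gold [ 572.2 -212.8   61.6] plain [ 608.8 -313.7    7.8] gold underside z 60.19735683962969
```

Run:
```python
from m import *
from plan import rows
M=R.from_euler('ZY',[109.8,-26.5],degrees=True).as_matrix()
T=M@np.diag([1,-1,-1]);e=R.from_matrix(T).as_euler('xyz',degrees=True)
mid=np.array([590.5,-263.2,32.5]);tcp=mid+M@[51,0,8];print(tcp,e,tcp+M@[-16,0,-14])
rows([(tcp+90*M[:,2],e,6),(tcp+30*M[:,2],e,2),(tcp,e,4)])
```

```text
[ 576.2 -223.6   62.4] [180.  -26.5 109.8] [ 579.  -231.2   42.7]
[0.88, 0.17, 2, 0, 0.077, 0, 0.73, 0.17, 2.07, 0, 0.077, 0, 0.56, 0.17, 2.11, 0, 0.077, 0, 0.4, 0.18, 2.15, 0, 0.077, 0, 0.24, 0.17, 2.18, 0, 0.077, 0]
[0.06, 0.17, 2.18, 0, 0.078, -0.001, 0, 0, 3, 0, 0, 0, 0, 0, 3, 0, 0, 0, 0, 0, 0.75, 0, 0, 0, 0, 0, 0.75, 0, 0, 0]
[0, 0, 0.75, 0, 0, 0, 0, 0, 0.75, 0, 0, 0]
end [ 576.3 -223.6   62.5] [180.  -26.5 109.8]
```

Emit:
step_arm --plan '[0.88,0.17,2,0,0.077,0,0.73,0.17,2.07,0,0.077,0,0.56,0.17,2.11,0,0.077,0,0.4,0.18,2.15,0,0.077,0,0.24,0.17,2.18,0,0.077,0]'

```text
time_s: 15.47
ee_pos: [591.4, -270.1, 162.6]
ee_rot: [179.9, -22.2, 109.8]
force: [-0.5, 0.0, 0.1]
gripper_width: 65.9
gripper_force: 0.0
```

Emit:
step_arm --plan '[0.06,0.17,2.18,0,0.078,0,0,0,3,0,0,0,0,0,2.5,0,0,0,0,0,0,0,0,0,0,0,0,0,0,0]'

```text
time_s: 15.88
ee_pos: [581.2, -238.0, 93.2]
ee_rot: [-179.9, -26.6, 109.7]
force: [0.0, -0.9, 0.7]
gripper_width: 65.8
gripper_force: 0.0
```

Run:
```python
from m import *
st=sensors.state();print(st['time_s'],st['ee_pos'],st['ee_rot'],st['force'])
w=viewer.grab_frame('wrist')
M=R.from_euler('ZY',[109.8,-26.5],degrees=True).as_matrix();mid=np.array([590.5,-263.2,32.5])
I=w['img'].copy()
for X,Y in [(60,25),(60,-25),(-60,25),(-60,-25)]:
    u=proj(w,mid+M@[X,Y,1.6]);print(u);cv2.circle(I,tuple(int(round(v)) for v in u),3,(255,0,255),1)
cv2.imwrite('pics/w8.png',I[:,:,::-1])
```

```text
15.8833 [ 581.2 -238.    93.2] [-179.9  -26.6  109.7] [ 0.  -0.9  0.7]
[231.6 237. ]
[318.9 237. ]
[237.4 408.8]
[313.  408.9]
```

View pics/w8.png

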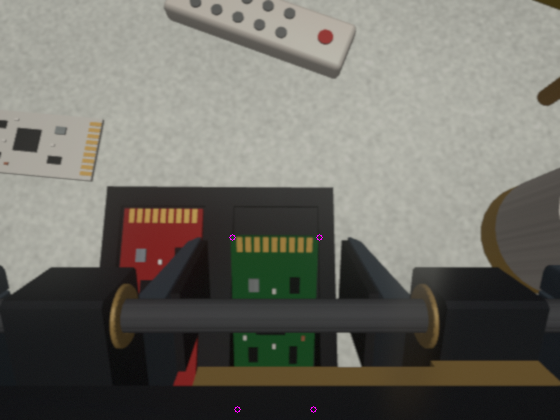

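My predicted corner marks fall on the board's gold corners at (232, 237) and (319, 237), and the fingers straddle it evenly. I'll go down and grip.

Emit:
step_arm --plan '[0,0,1.2,0,0,0,0,0,1,0,0,0,0,0,0.7,0,0,0,0,0,0.5,0,0,0,0,0,0,0,0,0]'

```text
time_s: 16.35
ee_pos: [576.1, -223.7, 63.0]
ee_rot: [-180.0, -26.6, 109.8]
force: [0.1, -0.3, 0.2]
gripper_width: 65.9
gripper_force: 0.0
```

Emit:
step_arm --plan '[0,0,0,0,0,0,0,0,0,0,0,0,0,0,0,0,0,0,0,0,0,0,0,0,0,0,0,0,0,0]' --hand 4 --newtons 15

```text
time_s: 16.77
ee_pos: [576.8, -224.3, 63.7]
ee_rot: [180.0, -26.5, 109.8]
force: [0.5, -0.4, -0.0]
gripper_width: 49.6
gripper_force: 15.0
```

Run:
```python
from m import *
st=sensors.state();print(st['time_s'],st['ee_pos'],st['ee_rot'],st['force'],st['torque'],st['gripper_width'])
w=viewer.grab_frame('wrist')
blobs(w,['green'])
M=R.from_euler('ZY',[109.8,-26.5],degrees=True).as_matrix();mid=np.array([590.5,-263.2,32.5])
for n in ['board_gold','board_mid']:
    for d in viewer.pinpoint(n,w): print(n,round(d['score'],2),np.array(d['location']))
print(proj(w,mid+M@[60,0,0]),proj(w,mid))
```

```text
16.7667 [ 576.8 -224.3   63.7] [180.  -26.5 109.8] [ 0.5 -0.4 -0. ] [-0.3 -0.2  0. ] 49.58167027536436
green 3113 [273.7 281. ] box [ 553.3 -241.   545.  -219.7  597.9 -200.6  605.1 -222.4] mid [ 575.4 -220.9]
green 2324 [274.9 348.1] box [ 566.8 -272.6  560.8 -257.4  608.8 -240.1  613.9 -255.7] mid [ 587.6 -256.4]
board_gold 0.81 [273.  255.9]
board_gold 0.81 [ 71.3 155.6]
board_mid 0.64 [272.8 363.7]
[274.4 257.2] [274.4 361.6]
```

Emit:
step_arm --plan '[0.22,0,-0.45,0,0,0,0.45,0,-0.9,0,0,0,0.67,0,-1.34,0,0,0,0.9,0,-1.8,0,0,0,0.9,0,-1.8,0,0,0]'

```text
time_s: 17.33
ee_pos: [576.1, -223.9, 134.9]
ee_rot: [-180.0, -26.6, 109.8]
force: [0.5, 1.4, -0.0]
gripper_width: 49.2
gripper_force: 15.0
```

Emit:
step_arm --plan '[0.9,0,-1.8,0,0,0,0.9,0,-1.8,0,0,0,0.6,0,-1.2,0,0,0,0,0,0,0,0,0,0,0,0,0,0,0]'

```text
time_s: 17.75
ee_pos: [576.5, -224.2, 188.3]
ee_rot: [179.9, -26.4, 109.8]
force: [-0.3, 1.2, -1.2]
gripper_width: 49.4
gripper_force: 15.0
```

Run:
```python
from m import *
from plan import rows
st=sensors.state();print(st['time_s'],st['ee_pos'],st['ee_rot'],st['force'],st['torque'],st['gripper_width'])
w=viewer.grab_frame('wrist');s=viewer.grab_frame('scene')
blobs(w,['green'])
for n in ['board_gold','board_mid']:
    for d in viewer.pinpoint(n,w): print(n,round(d['score'],2),np.array(d['location']))
I=np.hstack([cv2.resize(s['img'][120:300,60:300],(400,300)),cv2.resize(w['img'],(400,300))]);cv2.imwrite('pics/c9.png',I[:,:,::-1])
# nest target: board mid (534.5,214,65.6), gold +y; tcp at board (51,0,8)
tgt=np.array([534.5,214+51,65.6+8]);print(tgt)
rows([(st['ee_pos']+[0,0,20],[180,0,109.7],6),(tgt+[0,0,100],[180,0,90],16)])
```

```text
17.75 [ 576.5 -224.2  188.3] [179.9 -26.4 109.8] [-0.3  1.2 -1.2] [-0.3 -0.2 -0.1] 49.37259304177277
green 3062 [273.6 281.4] box [ 525.7 -216.9  610.7 -186.3  622.1 -220.8  538.9 -250.7] mid [ 574.4 -218.7]
green 2269 [273.8 348.1] box [ 551.1 -277.3  627.3 -249.9  635.7 -275.1  560.7 -302. ] mid [ 593.7 -276. ]
board_gold 0.71 [136.6 199.1]
board_gold 0.62 [276.2 258.7]
board_mid 0.88 [276.1 362.4]
board_mid 0.82 [ 83.2 192. ]
[534.5 265.   73.6]
[0.16, 0.01, -0.33, 0, -0.077, 0, 0.13, 0.01, -0.35, -0.001, -0.078, 0, 0.1, 0, -0.36, 0, -0.077, 0, 0.08, 0.01, -0.36, 0, -0.078, 0, 0.04, 0.01, -0.36, -0.001, -0.077, 0.001]
[0.02, 0.01, -0.37, 0, -0.078, 0, 2.97, 0.78, 0.22, 0, 0, 0.021, 2.98, 0.72, 0.21, 0, 0, 0.022, 3, 0.66, 0.22, 0, 0, 0.021, 3.01, 0.59, 0.21, 0, 0, 0.022]
[3.02, 0.52, 0.22, 0, 0, 0.021, 3.04, 0.46, 0.22, 0, 0, 0.022, 3.04, 0.4, 0.21, 0, 0, 0.021, 3.05, 0.33, 0.22, 0, 0, 0.022, 3.06, 0.26, 0.21, 0, 0, 0.021]
[3.06, 0.2, 0.22, 0, 0, 0.022, 3.07, 0.13, 0.22, 0, 0, 0.021, 3.06, 0.07, 0.21, 0, 0, 0.022, 3.07, -0.01, 0.22, 0, 0, 0.021, 3.07, -0.06, 0.22, 0, 0, 0.022]
[3.07, -0.13, 0.21, 0, 0, 0.021, 3.06, -0.2, 0.22, 0, 0, 0.022]
end [534.5 265.  173.6] [180.   0.  90.]
```

Emit:
step_arm --plan '[0.16,0,-0.33,0,-0.077,0,0.13,0,-0.35,0,-0.077,0,0.1,0,-0.36,0,-0.077,0,0.08,0,-0.36,0,-0.077,0,0.04,0,-0.36,0,-0.077,0]'

```text
time_s: 18.37
ee_pos: [576.3, -224.5, 205.3]
ee_rot: [-180.0, -4.3, 109.8]
force: [0.3, 0.5, -1.0]
gripper_width: 49.6
gripper_force: 15.0
```

Emit:
step_arm --plan '[0.02,0,-0.37,0,-0.077,0,2.97,0.78,0.2,0,0,0.021,2.98,0.72,0.2,0,0,0.022,3,0.66,0.2,0,0,0.021,3.01,0.59,0.2,0,0,0.022]'

```text
time_s: 18.78
ee_pos: [565.0, -100.8, 200.6]
ee_rot: [-179.9, -0.1, 104.8]
force: [0.4, 0.6, 0.5]
gripper_width: 49.6
gripper_force: 15.0
```

Emit:
step_arm --plan '[3.02,0.52,0.2,0,0,0.021,3.04,0.46,0.2,0,0,0.022,3.04,0.4,0.2,0,0,0.021,3.05,0.33,0.2,0,0,0.022,3.06,0.26,0.2,0,0,0.021]'

```text
time_s: 19.2
ee_pos: [551.6, 52.0, 190.7]
ee_rot: [-179.9, -0.1, 98.6]
force: [-0.2, -0.1, -0.7]
gripper_width: 49.5
gripper_force: 15.0
```

Emit:
step_arm --plan '[3.06,0.2,0.2,0,0,0.022,3.07,0.13,0.2,0,0,0.021,3.06,0.07,0.2,0,0,0.022,0,0,0,0,0,0,0,0,0,0,0,0]'

```text
time_s: 19.62
ee_pos: [543.8, 143.4, 184.8]
ee_rot: [-179.9, -0.0, 95.2]
force: [0.3, 0.2, -0.4]
gripper_width: 49.7
gripper_force: 15.0
```

Run:
```python
from m import *
st=sensors.state();print(st['time_s'],st['ee_pos'],st['ee_rot'],st['force'],st['gripper_width'])
w=viewer.grab_frame('wrist');t=viewer.grab_frame('top');s=viewer.grab_frame('scene')
import pickle;pickle.dump([w,t,s],open('p10.pkl','wb'))
print(w['position'],w['attitude'])
for z in (66,76): blobs(w,['blue'],z)
blobs(t,['blue'],70,30)
blobs(w,['green'],70)
for k,p in [('w',w),('s',s),('t',t)]:
  for n,z in [('nest',65.6),('nest_gold',65.6),('board_gold',160),('board_mid',160)]:
    for d in viewer.pinpoint(n,p): print(k,n,round(d['score'],2),np.array(d['location']),onz(p,d['location'],z))
save(w,'w10.png')
```

```text
19.6167 [543.8 143.4 184.8] [-179.9   -0.    95.2] [ 0.3  0.2 -0.4] 49.66053342145929
[536.6 219.9 342.4] [164.3   0.1   5.2]
blue 1097 [281.7   9. ] box [512.4 279.9 513.  293.9 556.1 293.8 556.2 279.6] mid [534.4 286.8]
blue 1097 [281.7   9. ] box [513.2 277.7 513.9 291.2 555.4 291.1 555.4 277.5] mid [534.5 284.4]
blue 3456 [148.2 112.6] box [778.6 571.9 913.7 581.4 913.2 331.  778.5 325.9] mid [846.  452.5]
blue 63 [202.5 224.2] box [555.5 290.9 555.6 280.2 515.2 278.9 515.2 289.5] mid [535.4 284.9]
green 2947 [273.6 282.5] box [504.5 106.3 587.4 113.9 592.2  76.9 506.5  69. ] mid [547.6  91.5]
green 2231 [274.9 348.1] box [511.6  36.3 591.3  43.6 595.4  10.9 513.4   3.3] mid [552.9  23.5]
w nest 0.98 [271.2 116.9] [534.2 216.8  65.6]
w nest_gold 0.68 [278.8  33.3] [534.5 272.8  65.6]
w board_gold 0.73 [274.5 255.9] [543.1 146.5 160. ]
w board_mid 0.66 [271.2 362. ] [547.2  80.  160. ]
s nest_gold 0.16 [355.7 224.9] [615.6 229.2  65.6]
s board_gold 0.92 [177.4 219.3] [ 629.6 -167.5  160. ]
s board_gold 0.63 [109.1 358.3] [ 953.2 -279.9  160. ]
s board_mid 0.73 [117.7 330.8] [ 902.4 -270.4  160. ]
s board_mid 0.72 [430.8 215.8] [734.1 343.2 160. ]
s board_mid 0.69 [169.5 209.3] [ 590.5 -182.5  160. ]
s board_mid 0.61 [292.  177.1] [525.2  97.6 160. ]
t nest 0.81 [228.1 227.9] [527.1 218.4  65.6]
t nest 0.67 [280.1 148.5] [747.   81.1  65.6]
t nest_gold 0.6 [205.3 226.6] [530.4 279.3  65.6]
t board_gold 0.78 [383.5 270.7] [ 408.5 -172.   160. ]
t board_gold 0.34 [410.1 223.4] [ 524.8 -241.3  160. ]
t board_mid 0.92 [421.5 149. ] [ 715.9 -278.4  160. ]
t board_mid 0.83 [382.3 291.5] [ 358.7 -167.5  160. ]
t board_mid 0.75 [273.4 214.3] [546.8  95.8 160. ]
```

View pics/w10.png

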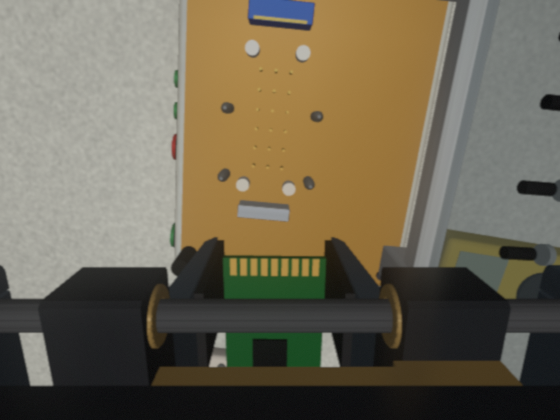

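The view shows the board held level with its gold end at row 256, columns 223–327. The blue block is at (282, 12), and the post tips are at (227, 107), (317, 116), (223, 174) and (309, 183).

Run:
```python
from m import *
import pickle
w,t,s=pickle.load(open('p10.pkl','rb'))
P=[onz(w,u,76.6)[:2] for u in [(227,107),(317,116),(223,174),(309,183)]]
print(P,np.mean(P,0)+[0,19])
pads=[onz(w,u,64)[:2] for u in [(252,47),(303,52),(242,185),(289,189)]];print(pads,np.mean(pads,0))
st=sensors.state();T=R.from_euler('xyz',st['ee_rot'],degrees=True)
for z in (174.6,178.4): 
  print([T.inv().apply(onz(w,u,z)-st['ee_pos']) for u in [(223,256),(327,256)]])
```

```text
[array([503. , 220.8]), array([566.3, 220.5]), array([502.7, 173.5]), array([566.2, 172.6])] [534.6 215.9]
[array([516.6, 262.7]), array([552.6, 262.7]), array([516.2, 164.1]), array([552.7, 164.3])] [534.5 213.5]
[array([ 10.1, -26.5,  11.2]), array([10.4, 24.8, 11.2])]
[array([ 11.7, -25.9,   7.4]), array([11.9, 24.2,  7.4])]
```

Run:
```python
from plan import *
rows([([535,264.5,120],[180,0,90],6),([535,264.5,120],[180,0,90],1)])
```

```text
[2.04, 0.02, 1.1, 0, 0, 0.014, 2.05, -0.01, 1.1, 0, 0, 0.015, 2.04, -0.04, 1.1, 0, 0, 0.014, 2.04, -0.07, 1.1, 0, -0.001, 0.015, 2.05, -0.1, 1.09, 0, 0, 0.014]
[2.04, -0.13, 1.1, 0, 0, 0.015, 0, 0, 0, 0, 0, 0]
end [535.  264.5 120. ] [-1.7999e+02  1.0000e-02  8.9990e+01]
```

Emit:
step_arm --plan '[2.04,0.02,1.1,0,0,0.014,2.05,-0.01,1.1,0,0,0.015,2.04,-0.04,1.1,0,0,0.014,2.04,-0.07,1.1,0,0,0.015,2.05,-0.1,1.1,0,0,0.014]'

```text
time_s: 20.78
ee_pos: [536.5, 245.2, 130.5]
ee_rot: [-180.0, -0.1, 90.8]
force: [-0.2, 1.2, -0.4]
gripper_width: 49.6
gripper_force: 15.0
```

Emit:
step_arm --plan '[2.04,-0.13,1.1,0,0,0.015,0,0,0,0,0,0,0,0,0,0,0,0,0,0,0,0,0,0]'

```text
time_s: 21.12
ee_pos: [535.2, 264.2, 120.2]
ee_rot: [180.0, -0.0, 90.0]
force: [-0.4, 0.5, -0.6]
gripper_width: 49.6
gripper_force: 15.0
```

Run:
```python
from m import *
st=sensors.state();print(st['time_s'],st['ee_pos'],st['ee_rot'],st['force'],st['gripper_width'])
w=viewer.grab_frame('wrist');t=viewer.grab_frame('top');blobs(w,['blue'],72);blobs(t,['green'],113)
for k,p in [('w',w),('t',t)]:
  for n,z in [('board_gold',112),('board_mid',112)]:
    for d in viewer.pinpoint(n,p): print(k,n,round(d['score'],2),np.array(d['location']),onz(p,d['location'],z))
```

```text
21.1167 [535.2 264.2 120.2] [180.  -0.  90.] [-0.4  0.5 -0.6] 49.56978057003551
blue 1647 [274.2 206.1] box [513.8 295.4 555.4 295.4 555.8 280.4 513.5 280.4] mid [534.6 287.9]
green 395 [240.  221.5] box [558.5 222.  558.7 154.8 511.8 154.1 511.6 220.8] mid [535.2 188. ]
green 89 [121.9 305.8] box [321.2 492.  338.6 475.4 321.4 456.8 304.2 473.3] mid [321.4 474.4]
green 109 [ 15.6 362.7] box [182.1 747.6 201.2 729.7 183.6 709.3 164.5 727.2] mid [182.8 728.4]
w board_gold 0.63 [277.6 258.8] [536.4 272.4 112. ]
w board_mid 0.91 [268.4 363.4] [531.7 212.6 112. ]
t board_gold 0.64 [421.6 123.9] [ 800.4 -294.7  112. ]
t board_gold 0.56 [381.2 270.8] [ 411.8 -175.1  112. ]
t board_gold 0.32 [219.7 147.4] [735.4 240.6 112. ]
t board_mid 0.92 [385.3 293.7] [ 355.  -183.4  112. ]
t board_mid 0.9 [224.7 221.1] [537.5 222.4 112. ]
t board_mid 0.66 [420.1 147. ] [ 736.4 -287.7  112. ]
```

Emit:
step_arm --plan '[0,0,1.2,0,0,0,0,0,1.2,0,0,0,0,0,0.9,0,0,0,0,0,0.6,0,0,0,0,0,0.3,0,0,0]'

```text
time_s: 21.83
ee_pos: [534.6, 264.3, 77.0]
ee_rot: [-179.9, -0.0, 90.0]
force: [-0.4, 0.6, -1.0]
gripper_width: 49.5
gripper_force: 15.0
```

Emit:
step_arm --plan '[0,0,0.2,0,0,0,0,0,0,0,0,0,0,0,0,0,0,0]'

```text
time_s: 22.08
ee_pos: [535.3, 264.8, 76.3]
ee_rot: [180.0, -0.1, 90.0]
force: [-0.2, -0.5, 0.0]
gripper_width: 49.5
gripper_force: 15.0
```

Emit:
step_arm --plan '[0,0,0.1,0,0,0,0,0,0.1,0,0,0,0,0,0,0,0,0]'

```text
time_s: 22.33
ee_pos: [535.4, 264.9, 74.5]
ee_rot: [179.9, -0.1, 90.0]
force: [-0.3, 1.2, 1.5]
gripper_width: 49.4
gripper_force: 15.0
```

Emit:
step_arm --plan '[0,0,0.07,0,0,0,0,0,0,0,0,0,0,0,0,0,0,0]'

```text
time_s: 22.58
ee_pos: [535.4, 264.9, 74.4]
ee_rot: [179.9, -0.1, 90.0]
force: [-1.7, -0.4, 5.7]
gripper_width: 49.7
gripper_force: 15.0
```

Emit:
step_arm --plan '[0,0,0.07,0,0,0,0,0,0,0,0,0,0,0,0,0,0,0]'

```text
time_s: 22.83
ee_pos: [535.4, 264.9, 74.1]
ee_rot: [179.9, -0.1, 90.0]
force: [-2.0, -0.6, 7.9]
gripper_width: 49.8
gripper_force: 15.0
```

Contact reached. I'll open gently, then retreat straight up.

Emit:
step_arm --plan '[0,0,-0.1,0,0,0,0,0,0,0,0,0]' --newtons 3

```text
time_s: 23.0
ee_pos: [535.1, 264.7, 73.9]
ee_rot: [180.0, -0.1, 90.0]
force: [-0.3, 0.3, 2.3]
gripper_width: 50.1
gripper_force: 3.0
```

Emit:
step_arm --plan '[0,0,0,0,0,0,0,0,0,0,0,0,0,0,0,0,0,0,0,0,0,0,0,0,0,0,0,0,0,0]' --hand 6.4

```text
time_s: 23.42
ee_pos: [534.9, 264.6, 73.3]
ee_rot: [-180.0, -0.0, 90.0]
force: [-0.2, 0.4, -0.3]
gripper_width: 64.2
gripper_force: 0.0
```

Emit:
step_arm --plan '[0,0,-0.6,0,0,0,0,0,-1.5,0,0,0,0,0,-3,0,0,0,0,0,-3.5,0,0,0,0,0,-3.5,0,0,0]'

```text
time_s: 23.83
ee_pos: [534.6, 264.3, 195.8]
ee_rot: [-179.9, -0.0, 90.0]
force: [0.3, -0.2, -0.2]
gripper_width: 63.8
gripper_force: 0.0
```

Emit:
step_arm --plan '[-2,-1.5,-2,0,0,0,-3,-2.5,-2,0,0,0,-3,-2,-1,0,0,0,0,0,0,0,0,0,0,0,0,0,0,0]'

```text
time_s: 24.25
ee_pos: [475.9, 185.2, 245.2]
ee_rot: [179.9, -0.1, 89.9]
force: [0.5, 0.3, -1.1]
gripper_width: 63.9
gripper_force: 0.0
```

Run:
```python
from m import *
st=sensors.state();print(st['time_s'],st['ee_pos'],st['force'])
w=viewer.grab_frame('wrist');t=viewer.grab_frame('top');s=viewer.grab_frame('scene')
blobs(w,['blue','green'],67);blobs(t,['green'],67)
for k,p in [('w',w),('t',t),('s',s)]:
  for n,z in [('board_gold',65.6),('board_mid',65.6),('lid_bar',315)]:
    for d in viewer.pinpoint(n,p): print(k,n,round(d['score'],2),np.array(d['location']),onz(p,d['location'],z))
I=np.hstack([cv2.resize(s['img'][100:310,220:500],(400,300)),cv2.resize(w['img'],(400,300))]);cv2.imwrite('pics/c11.png',I[:,:,::-1])
```

```text
24.25 [475.9 185.2 245.2] [ 0.5  0.3 -1.1]
green 5568 [337.7 167.2] box [509.5 154.4 510.  274.4 558.9 273.  563.3 152.6] mid [535.4 213.6]
blue 633 [341.3  82.9] box [512.3 292.  556.4 292.  557.2 279.7 512.7 279.7] mid [534.6 285.9]
green 89 [121.9 305.7] box [334.3 502.4 334.5 476.3 309.1 474.8 308.9 500.7] mid [321.7 488.6]
green 108 [ 15.5 362.6] box [184.  771.4 196.4 746.9 173.  732.2 160.6 756.6] mid [178.5 751.8]
w board_gold 0.75 [342.5 101.1] [536.4 272.2  65.6]
w board_mid 0.85 [334.3 168.2] [531.8 212.8  65.6]
w lid_bar 0.25 [334.7 222.6] [490.5 235.3 315. ]
t board_gold 0.94 [420.1 127.9] [ 805.8 -302.5   65.6]
t board_gold 0.75 [380.4 272.9] [ 409.8 -181.1   65.6]
t board_mid 0.82 [385.3 294.5] [ 354.5 -191.9   65.6]
t board_mid 0.63 [420.9 148.6] [ 746.7 -301.9   65.6]
t board_mid 0.63 [220.7 148.1] [748.1 243.9  65.6]
t board_mid 0.38 [316.9 158.6] [718.3 -19.1  65.6]
t lid_bar 0.78 [217.7 148.8] [667.6 218.  315. ]
t lid_bar 0.24 [228.  179.8] [596.  193.1 315. ]
s board_gold 0.75 [178.1 223.3] [ 517.1 -174.8   65.6]
s board_gold 0.68 [109.9 361.3] [ 882.1 -304.    65.6]
s board_mid 0.72 [115.8 331. ] [ 816.4 -298.2   65.6]
s board_mid 0.64 [168.4 212.6] [ 469.  -196.    65.6]
s lid_bar 0.72 [370.2 142.9] [678.  216.1 315. ]
```

View pics/c11.png

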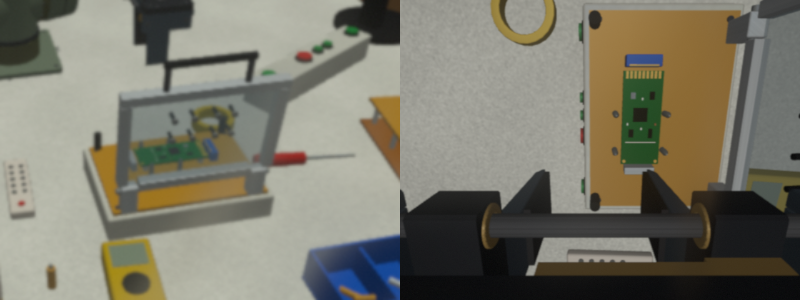

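The board lies in the nest between the posts, gold end at the blue block. Its centre is about (535, 214), on the measured nest position. The lid stands upright.

```bash
python3 -c "
from workcell import env
print(env.job_done())"
```

```text
the job is handed in; nothing more can be done
None
```

I handed the job in at about 24 s. The lid stands upright and the green board lies flat in the nest with its gold contacts at the blue block. The red board and the other things on the bench stayed put as far as the pictures show; no verdict was returned.

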